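Prove the latching stop of the vial conveyor and re-arm it

ROBOT

A 7-joint arm with a two-finger parallel gripper is mounted at the origin on a cart in front of the work surface, level with it; the furniture and walls round the work are solid. World frame = base frame: x ahead of the robot, y to its left, z up, the work surface at z = 0. Lengths are in m, angles in degrees, forces in N, time in s.
With the tool pointing down it reaches from about 0.425 to 0.875 m from the base axis. Payload 4.7 kg.
Tool frame: the origin (TCP) lies at the very end of the fingers, on their centre line; the grasp point (between the pads) lies 19 mm behind it (env.grip_point_offset is the distance from the TCP to the grasp point, in m); z points along the fingers, y is the line along which they close (so a half turn about z gives the same grasp; the last joint's range is limited). The gripper opens to 87 mm and grips with 3 to 60 N. Pads are 19 mm wide; open, the fingers measure 117 mm over their backs; the gripper's body (75 mm by 190 mm) begins 51 mm behind the grasp point.
Start: joints at [66.698, 18.392, -4.016, 83.108, 1.295, 78.541, -3.26], TCP at [0.266, -0.593, 0.223] pointing down, gripper open.
Joint ranges: [-163.93, 163.93], [-17.29, 119.83], [-79.2, 71.16], [3.27, 140.29], [-89.18, 269.18], [5.43, 117.66], [-154.24, 154.24]. Speed limits (degrees/s): [147.25, 147.25, 180, 180, 180, 180, 180].

INTERFACE

Orientations are given as [roll, pitch, yaw] about the fixed x, y, z axes, in that order (R = Rz(yaw) Ry(pitch) Rx(roll)).
In Python, from cell import env gives the robot as it stands.
- The arm moves only by the tool jog_arm, never from a script. Its argument "motion" is a list of rows, each an object of numbers: "x", "y", "z": the shift along the tool's x, y, z in cm; "ax", "ay", "az": the turn, a rotation vector about the tool's x, y, z in degrees. In form: [{"x": .., "y": .., "z": .., "ax": .., "ay": .., "az": ..}, ...]. A call has exactly 5 rows; each row shifts and turns the commanded pose from where the row before left it, along the tool's axes as they then stand; what a row does not reach is not made up. A row lasts 1/10 s, in which the tool goes at most 50 mm and 8.59 degrees, less where a joint would pass 70% of its speed; a pose out of reach is approached as far as the arm can. A call is refused whole if a number of a shift passes 5 or a number of a turn 8.59, either way. A call with a gripper value outside its range is refused whole. "claw" is the gripper command: -1 is shut, 1 is fully open, values between are in proportion, set as the call begins (left out, the last holds). The fingers move at their own pace and stop on an object; "squeeze" is the grip in N (left out, the last holds). Time passes only in rows, so rows that do not move let the fingers close, or fill a call up. It gives the time, the measured TCP pose, the force, the opening and the grip force at its end, in the units of the state.
- env.get_obs(): the state, without advancing time (a new reading comes with each control period).
- env.read_camera(name): name is "scene" or "side" or "wrist"; returns the picture (400x640x3 uint8, red, green, blue); there is no depth.
- env.camera_params(name): a dict with "fx", "fy", "cx", "cy" (pixels), "extrinsics" (4x4, takes a point from world to camera coordinates). Camera axes: x right, y up, looking along -z (the intrinsics and any distortion apply to the point x, -y, -z); pixel columns grow to the right and rows downward; lengths in m; the calibration is good to about 2 mm. A picture is of the moment at which its call begins: read the wrist's pose just before it. camera_params takes no time and is no camera call; for the wrist camera it gives the pose at the moment of the call.
- env.sign_off(): hands the job in; it is judged then, once.
The state is a dict: "time_s": time; "qpos": joint angles; "joint_velocities": joint speeds; "effort": joint torques, N m; "tool_pos": TCP position; "tool_rot": TCP orientation; "force": force on the tool from outside, world axes, zero at the start; "wrist_torque": the same for the moment, N m; "grip_width": finger opening in m; "grasp_force": force on a finger pad.
Only numpy, scipy, OpenCV 4.12 (cv2) and the standard library are available. Lean on these libraries where they do the work, as an engineer would, in place of code of your own. Each camera call takes 0.05 s, during which the arm holds its last target. There are 200 camera calls.

TASK

Test the stop of the small vial conveyor: push its three-lobed mushroom button down until it latches and take the fingers away so that it is seen to stay down, then turn it clockwise as its arrows show, by pushing sideways on a lobe, until it pops up again, and let it spring back. Then press the round reset key beside it fully home and let it go, to re-arm the drive. Work with the fingertips only, gripping and lifting nothing, never with the button or one of its lobes between the fingers, and leave the vials on the belt, the bottle and the roll where they stand.

Things in the scene. Friction and masses are not known exactly. Their poses are not given: they have to be found in the camera images.
- conveyor: Vial conveyor, fixed. Nearest the robot its control head, a white box 120 (x) x 180 (y) x 85 mm high; the belt (60 mm wide, top 60 mm above the bench) runs from it along +x, away from the robot, for 360 mm. Origin on the bench under the control head's centre; y left, z up. On the flat top are two controls: stop button, axis at x 0, y +42 mm; reset key, axis at x 0, y -48 mm.
- stop_top (a point): Centre of the crown of the black mushroom stop button, on its axis; moves with it; 125 mm above the bench when up. The head, 20 mm thick, is a round cap of 24.5 mm radius with three rounded lobes (68 mm over all) and hollows between them that fingertips fit into. Below: a neck of 12.5 mm radius and a steel collar, 24 mm radius, 9 mm high, on the control head's top.
- stop_lobe0 (a point): Top of a lobe of the stop button, on the lobe's centre line, 24.5 mm from the button's axis, 3 mm lower than stop_top. The lobe is upright, 9.5 mm in radius and 17 mm high; its underside is 20 mm above the control head's top when up, 13 mm when latched. Unturned, it points along the conveyor's +y (left).
- stop_lobe1 (a point): The same on the second lobe: unturned, 120 degrees anticlockwise from the first as seen from above (towards the robot and to the right).
- stop_lobe2 (a point): The same on the third lobe: unturned, 120 degrees further (away from the robot and to the right).
- stop_plunger (a joint): How far the stop button is pressed, m: 0 up, 0.0085 at its rigid stop. A spring resists with 4 N at first and 6 N at the end, and the latch with up to 3 N more about half-way; the button latches with a snap in its last 2 to 3 mm, so press it to the stop (a force of about 10 N). Let go, it stays at about 0.007.
- stop_head (a joint): Turn of the stop button clockwise seen from above, rad: 0 to 0.8, sprung back towards 0 with 0.02 to 0.065 N m (about 2 N on a lobe). It cannot turn anticlockwise from 0. Latched down, it is freed from the latch at a turn of 0.35 to 0.45 and springs up, though friction on the pushing finger can hold it down until that is drawn away; let go, it turns back to 0 in about 0.2 s.
- reset_key_top (a point): Centre of the top face of the round black reset key, 25 mm diameter, in a steel bezel of 41 mm diameter and 12 mm height; the face stands 106 mm above the bench and 9 mm above the bezel.
- reset_key (a joint): How far the reset key is pressed, m: 0 out, 0.005 fully in (spring of 1.5 N at first, 5 N at the end; it springs back).
- vial_0: Glass vial, 23 mm diameter, 42 mm high, standing on the belt between the guide rails; origin at the centre of its underside, as for the other vials. Not to be disturbed.
- vial_1: Glass vial, 23 mm diameter, 46 mm high, on the belt. Not to be disturbed.
- vial_2: Glass vial, 23 mm diameter, 42 mm high, on the belt. Not to be disturbed.
- vial_3: Glass vial, 23 mm diameter, 46 mm high, on the belt. Not to be disturbed.
- buffer_bottle: White plastic bottle, 62 mm diameter, 120 mm high, standing on the bench right of the conveyor; origin at the centre of its underside. Not to be disturbed.
- film_roll: Roll of sealing film standing on end, 54 mm diameter, 52 mm high, right of the conveyor; origin at the centre of its underside. Not to be disturbed.

How it is judged (in metres and radians):
On the way, in this order (a step that is already met when the one before it is completed fails the run):
1. the stop button is latched down with nothing touching it (value of joint stop_plunger above 0.005 m and contact force between stop_head and the fingers below 0.2 N and contact force between stop_head and the arm below 0.2 N), for 0.2 s.
2. the button is turned clockwise, past 0.25 rad (value of joint stop_head above 0.25 rad).
3. the button is up and turned back (value of joint stop_plunger below 0.0015 m and value of joint stop_head below 0.1 rad), for 0.2 s.
4. the reset key is pressed home (value of joint reset_key above 0.004 m and value of joint stop_plunger below 0.0015 m), for 0.05 s.
At the end, for the whole second after the job is handed in: The stop button is up (pressed less than 1.5 mm) and turned back (less than 0.1 rad), the reset key is out (less than 1 mm), every vial is within 10 mm and the bottle and the roll within 15 mm of where they stood (all of step 3 and value of joint reset_key below 0.001 m and distance of each of vial_0, vial_1, vial_2, vial_3 from where it was at the start of the episode below 0.01 m and distance of each of buffer_bottle, film_roll from where it was at the start of the episode below 0.015 m); the robot touches nothing.
It fails at once if the stop button is taken between the fingers (horizontal distance between the grasp point and stop_top below 0.012 m and z of the grasp point in the frame of stop_top below 0.008 m).
It fails at once if a lobe of the stop button is taken between the fingers ((horizontal distance between the grasp point and stop_lobe0 below 0.007 m and z of the grasp point in the frame of stop_lobe0 below 0.008 m) or (horizontal distance between the grasp point and stop_lobe1 below 0.007 m and z of the grasp point in the frame of stop_lobe1 below 0.008 m) or (horizontal distance between the grasp point and stop_lobe2 below 0.007 m and z of the grasp point in the frame of stop_lobe2 below 0.008 m)).
It fails at once if a vial, the bottle or the roll is lifted, tipped or pushed away (distance of any of vial_0, vial_1, vial_2, vial_3 from where it was at the start of the episode above 0.015 m or angle between any of vial_0, vial_1, vial_2, vial_3's own z axis and vertical above 0.4 rad or distance of any of buffer_bottle, film_roll from where it was at the start of the episode above 0.03 m).
It also fails if it takes over 51 s, if anything falls off the work surface, if the arm or the gripper's body presses on something with over 40 N, if the wrist force passes 120 N, or if a joint passes its speed limit or range.

## Working session

There is one attempt and no reset: what is moved stays moved. The work goes in short steps, Python scripts to look and compute and a tool call to move; the robot and the scene stay as the last step left them, time stands still between calls to the robot, and variables do not carry over. Pictures are saved under pics/ and viewed, at most 10 in all, crops included, and the job is handed in when it is done.

Besides the shell and the picture viewer there is one more tool, called after "Request:" as a command line: name --argument value ..., lists and objects as JSON in quotes. jog_arm: Moves the arm, as the interface text tells. Its arguments: {"type":"object","properties":{"motion":{"type":"array"},"claw":{"type":"number"},"squeeze":{"type":"number"}},"required":["motion"]}

```bash
mkdir -p pics; ls; python3 - <<'E'
from cell import env
import cv2
o=env.get_obs();print(o)
for n in("scene","side"):
    p=env.camera_params(n);print(n,p)
    cv2.imwrite(f"pics/{n}0.png",env.read_camera(n)[:,:,::-1])
E
```

```text
pics
{'time_s': 0.0, 'qpos': array([66.6980407 , 18.43874763, -4.01630083, 83.17558467,  1.29692086,
       78.53980935, -3.259678  ]), 'joint_velocities': array([-0.0452967 , -0.03914428,  0.01126832, -0.08593574,  0.0281247 ,
       -0.10441635,  0.01528164]), 'effort': array([ 1.01428188e-03, -4.91284454e+01, -4.03661672e-01, -3.12524450e+01,
       -6.42792019e-02,  4.37740353e-02,  1.53005735e-04]), 'tool_pos': array([ 0.26524069, -0.59281398,  0.22145918]), 'tool_rot': array([-1.79891212e+02,  7.38268247e-03,  2.41131666e+01]), 'force': array([-0.28681816,  0.28798116, -0.34219492]), 'wrist_torque': array([-0.04787842,  0.02191325, -0.00896454]), 'grasp_force': 0.0, 'grip_width': 0.08714732027583384}
scene {'fx': 508.87345880816497, 'fy': 508.87345880816497, 'cx': 310.8697806190944, 'cy': 198.52947925938798, 'extrinsics': array([[-0.71250364, -0.70161244,  0.00886232,  0.43913327],
       [ 0.38327741, -0.3785854 ,  0.84247939, -0.27464644],
       [-0.58773888,  0.60366636,  0.53865567, -0.97839265],
       [ 0.        ,  0.        ,  0.        ,  1.        ]])}
side {'fx': 373.6000534288897, 'fy': 373.6000534288897, 'cx': 322.537410222796, 'cy': 197.37594458896413, 'extrinsics': array([[-0.84139747, -0.54031232,  0.01062503,  0.50535808],
       [ 0.35540241, -0.53842288,  0.76406147, -0.26696009],
       [-0.40711106,  0.64665555,  0.64505596, -0.75853891],
       [ 0.        ,  0.        ,  0.        ,  1.        ]])}
```

View pics/scene0.png

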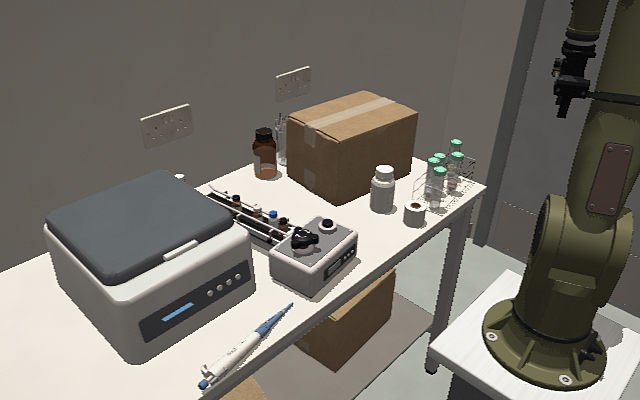

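View pics/side0.png

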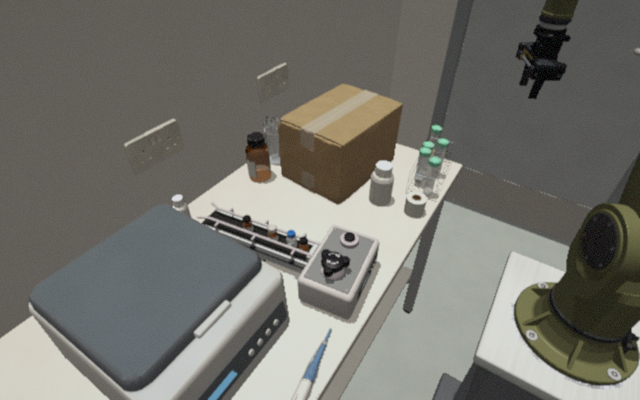

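Scene view: black stop button near (304,238), reset key near (327,224). Side view: stop near (335,262), reset near (349,239). Belt runs up-left with its vials, and the bottle and roll stand to the right.

```bash
cat > h.py <<'E'
import numpy as np,cv2
from cell import env
def ray(p,u,v):
    E=np.array(p['extrinsics']);R=E[:3,:3];c=-R.T@E[:3,3]
    d=R.T@np.array([(u-p['cx'])/p['fx'],-(v-p['cy'])/p['fy'],-1.]);return c,d
def plane(p,u,v,z):
    c,d=ray(p,u,v);return c+d*(z-c[2])/d[2]
def proj(p,X):
    E=np.array(p['extrinsics']);q=E[:3,:3]@np.array(X)+E[:3,3]
    return p['cx']+p['fx']*q[0]/-q[2],p['cy']-p['fy']*q[1]/-q[2]
def blobs(im,box,t):
    x0,y0,x1,y1=box;m=(im[y0:y1,x0:x1].max(2)<t).astype(np.uint8)
    n,l,s,c=cv2.connectedComponentsWithStats(m)
    return [(s[i],c[i]+[x0,y0]) for i in range(1,n) if s[i][4]>15]
E
python3 - <<'E'
from h import *
for n,box in(("scene",(275,212,350,262)),("side",(310,228,375,285))):
    p=env.camera_params(n);im=cv2.imread(f"pics/{n}0.png")
    for s,c in blobs(im,box,60):print(n,s,c,[plane(p,*c,z).round(4) for z in(.115,.106)])
E
```

```text
scene [ 4  6 10  7 53] [282.90566038 221.03773585] [array([0.5198, 0.1863, 0.115 ]), array([0.5293, 0.1778, 0.106 ])]
scene [48  7 10  9 73] [327.30136986 222.79452055] [array([0.4472, 0.1224, 0.115 ]), array([0.4557, 0.1129, 0.106 ])]
scene [ 16  15  28  22 373] [302.9383378  238.86863271] [array([0.4434, 0.2005, 0.115 ]), array([0.4519, 0.1921, 0.106 ])]
scene [ 0 19  9 10 53] [278.18867925 236.01886792] [array([0.4868, 0.2303, 0.115 ]), array([0.4959, 0.2224, 0.106 ])]
scene [60 36 15 14 83] [343.73493976 256.14457831] [array([0.3462, 0.1829, 0.115 ]), array([0.3533, 0.1742, 0.106 ])]
side [35  5  9  8 61] [349.08196721 236.6557377 ] [array([0.4563, 0.123 , 0.115 ]), array([0.4602, 0.1152, 0.106 ])]
side [ 12  22  27  27 354] [333.10451977 263.00282486] [array([0.4473, 0.2026, 0.115 ]), array([0.451, 0.196, 0.106])]
```

Request:
jog_arm --motion '[{"x":5,"y":-2,"z":-1,"az":-4.5},{"x":5,"y":-2,"z":-1,"az":-4.5},{"x":5,"y":-2,"z":-1,"az":-5},{"x":5,"y":-2,"z":0,"az":-5},{"x":5,"y":-2,"z":0,"az":-5}]' --claw -1

```text
$.motion[0]: bad value
```

Request:
jog_arm --motion '[{"x":5,"y":-1,"az":-5},{"x":5,"y":-1,"az":-5},{"x":5,"y":0,"az":-5},{"x":5,"y":0,"az":-5},{"x":5,"y":0,"az":-5}]'

```text
$.motion[0]: bad value
```

```bash
cat >> h.py <<'E'
from scipy.spatial.transform import Rotation as Ro
def go(X,yaw=None):
    o=env.get_obs();R=Ro.from_euler('xyz',o['tool_rot'],degrees=True)
    print('t',round(o['time_s'],2),'tcp',o['tool_pos'].round(4),o['tool_rot'].round(2),'F',o['force'].round(1),'w',round(o['grip_width'],4))
    print('shift cm',(R.inv().apply(np.array(X)-o['tool_pos'])*100).round(2))
    if yaw is not None: print('turn',(R.inv()*Ro.from_euler('xyz',[180,0,yaw],degrees=True)).as_rotvec(degrees=True).round(2))
E
python3 -c "
from h import *
go([.445,.16,.27],98)"
```

```text
t 0.1 tcp [ 0.2653 -0.5928  0.2216] [-1.799e+02  1.000e-02  2.411e+01] F [-0.3 -0.5  0.3] w 0.0871
shift cm [ 47.16 -61.38  -4.74]
turn [-9.000e-02 -6.000e-02 -7.389e+01]
```

Request:
jog_arm --motion '[{"x":5,"y":-2,"z":-1,"ax":0,"ay":0,"az":-4.5},{"x":5,"y":-2,"z":-1,"ax":0,"ay":0,"az":-4.5},{"x":5,"y":-2,"z":-1,"ax":0,"ay":0,"az":-5},{"x":5,"y":-2,"z":0,"ax":0,"ay":0,"az":-5},{"x":5,"y":-2,"z":0,"ax":0,"ay":0,"az":-5}]' --claw -1

```text
time_s: 0.6
tool_pos: [0.4067, -0.3894, 0.2498]
tool_rot: [180.0, -0.0, 48.3]
force: [1.2, -1.3, -0.5]
grip_width: 0.0552
grasp_force: 0.0
```

Request:
jog_arm --motion '[{"x":5,"y":-1,"z":0,"ax":0,"ay":0,"az":-5},{"x":5,"y":-1,"z":0,"ax":0,"ay":0,"az":-5},{"x":5,"y":0,"z":0,"ax":0,"ay":0,"az":-5},{"x":5,"y":0,"z":0,"ax":0,"ay":0,"az":-5},{"x":5,"y":0,"z":0,"ax":0,"ay":0,"az":-5}]'

```text
time_s: 1.1
tool_pos: [0.5208, -0.1679, 0.2496]
tool_rot: [-180.0, 0.0, 73.3]
force: [0.8, -0.3, -0.6]
grip_width: 0.0152
grasp_force: 0.0
```

```bash
python3 -c "
from h import *
go([.445,.16,.27],98)"
```

```text
t 1.1 tcp [ 0.5208 -0.1679  0.2496] [-179.99    0.     73.3 ] F [ 0.8 -0.3 -0.6] w 0.0152
shift cm [ 29.23 -16.68  -2.04]
turn [-1.00e-02  0.00e+00 -2.47e+01]
```

Request:
jog_arm --motion '[{"x":4.5,"y":-2.0,"z":-0.4,"ax":0,"ay":0,"az":-5},{"x":4.5,"y":-1.7,"z":-0.4,"ax":0,"ay":0,"az":-5},{"x":4.7,"y":-1.3,"z":-0.4,"ax":0,"ay":0,"az":-5},{"x":4.8,"y":-0.8,"z":-0.4,"ax":0,"ay":0,"az":-5},{"x":4.8,"y":-0.4,"z":-0.4,"ax":0,"ay":0,"az":-4.7}]'

```text
time_s: 1.6
tool_pos: [0.4857, 0.0727, 0.2698]
tool_rot: [-180.0, 0.0, 98.0]
force: [1.8, -0.4, -0.8]
grip_width: 0.0006
grasp_force: 0.0
```

Request:
jog_arm --motion '[{"x":4.5,"y":0,"z":0,"ax":0,"ay":0,"az":0},{"x":4,"y":0,"z":0,"ax":0,"ay":0,"az":0},{"x":0,"y":0,"z":0,"ax":0,"ay":0,"az":0},{"x":0,"y":0,"z":0,"ax":0,"ay":0,"az":0},{"x":0,"y":0,"z":0,"ax":0,"ay":0,"az":0}]'

```text
time_s: 2.1
tool_pos: [0.4752, 0.1534, 0.2695]
tool_rot: [-180.0, 0.0, 97.7]
force: [0.7, -0.1, -0.6]
grip_width: 0.0002
grasp_force: 0.0
```

```bash
python3 - <<'E'
from h import *
go([.445,.201,.15],98)
import pickle
p=env.camera_params("wrist");im=env.read_camera("wrist")
pickle.dump(p,open('w1.pkl','wb'));cv2.imwrite("pics/w1.png",im[:,:,::-1])
print(proj(p,[.445,.201,.125]),proj(p,[.457,.114,.106]))
E
```

```text
t 2.1 tcp [0.4752 0.1534 0.2695] [-1.7996e+02  5.0000e-02  9.7700e+01] F [ 0.7 -0.1 -0.6] w 0.0002
shift cm [ 5.13 -2.35 11.95]
turn [-0.04  0.04 -0.3 ]
(np.float64(298.9029550544433), np.float64(135.85587495960652)) (np.float64(302.67030118084585), np.float64(222.71643602697824))
```

View pics/w1.png

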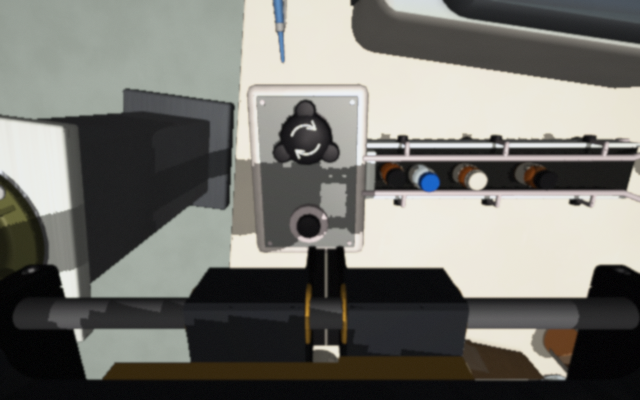

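Wrist view: stop head centred near (306,137), lobe0 (306,106) pointing left of conveyor, lobes 1/2 near (282,156)/(331,152); reset key near (308,225).

```bash
python3 - <<'E'
from h import *
import pickle
p=pickle.load(open('w1.pkl','rb'));im=cv2.imread("pics/w1.png")
def big(box,t):
    x0,y0,x1,y1=box;m=(im[y0:y1,x0:x1].max(2)<t).astype(np.uint8)
    cs,_=cv2.findContours(m,cv2.RETR_EXTERNAL,cv2.CHAIN_APPROX_NONE)
    return max(cs,key=cv2.contourArea)[:,0]+[x0,y0]
c=big((262,94,350,172),45)
h=c.astype(np.float32)
(cx,cy),r=cv2.minEnclosingCircle(h);print('stop circle',cx,cy,r)
S=plane(p,cx,cy,.122);print('S',S, 'R mm',r/p['fx']*1000*(np.linalg.norm(S-ray(p,0,0)[0])))
d=h-[cx,cy];a=np.degrees(np.arctan2(-d[:,1],d[:,0]));rr=np.hypot(*d.T)
for k in(90,210,330):
    dd=(a-k+180)%360-180;s=(abs(dd)<40)&(rr>r*.85);print(k,(dd[s]).mean(),rr[s].max())
c=big((290,205,328,240),50);(cx,cy),r=cv2.minEnclosingCircle(c.astype(np.float32));print('key',cx,cy,r)
K=plane(p,cx,cy,.106);v=S-K
print('K',K,'dist',np.hypot(*v[:2]),'yaw',np.degrees(np.arctan2(-v[0],v[1])))
for q in((250,88),(367,88),(363,249),(258,249)):print(plane(p,*q,.085).round(4))
E
```

```text
stop circle 303.61920166015625 138.75245666503906 33.414737701416016
S [0.44922954 0.19870356 0.122     ] R mm 30.20232402286813
90 -1.1422615115165413 33.414626261759636
210 1.7306543196457775 33.414614388857544
330 6.8246730410688095 33.41463859130735
key 308.16455078125 225.68670654296875 11.469599723815918
K [0.46283848 0.11157461 0.106     ] dist 0.08818535879939067 yaw 8.87747345216981
[0.3916 0.2348 0.085 ]
[0.5017 0.2495 0.085 ]
[0.5255 0.0845 0.085 ]
[0.4115 0.0692 0.085 ]
```

Request:
jog_arm --motion '[{"x":2.5,"y":-0.9,"z":2,"ax":0,"ay":0,"az":0},{"x":2.5,"y":-0.9,"z":3,"ax":0,"ay":0,"az":0},{"x":0,"y":0,"z":4,"ax":0,"ay":0,"az":0},{"x":0,"y":0,"z":3.5,"ax":0,"ay":0,"az":0},{"x":0,"y":0,"z":0,"ax":0,"ay":0,"az":0}]'

```text
time_s: 2.65
tool_pos: [0.4474, 0.1991, 0.1406]
tool_rot: [-179.5, 0.1, 97.7]
force: [0.4, 0.4, 0.6]
grip_width: 0.0002
grasp_force: 0.0
```

```bash
python3 - <<'E'
from h import *
go([.45,.2,.125],98)
cv2.imwrite("pics/s2.png",cv2.resize(env.read_camera("scene")[180:300,240:400,::-1],None,fx=4,fy=4))
E
```

```text
t 2.65 tcp [0.4474 0.1991 0.1406] [-1.7948e+02  8.0000e-02  9.7700e+01] F [0.4 0.4 0.6] w 0.0002
shift cm [0.05 0.28 1.55]
turn [-0.52  0.08 -0.3 ]
```

View pics/s2.png

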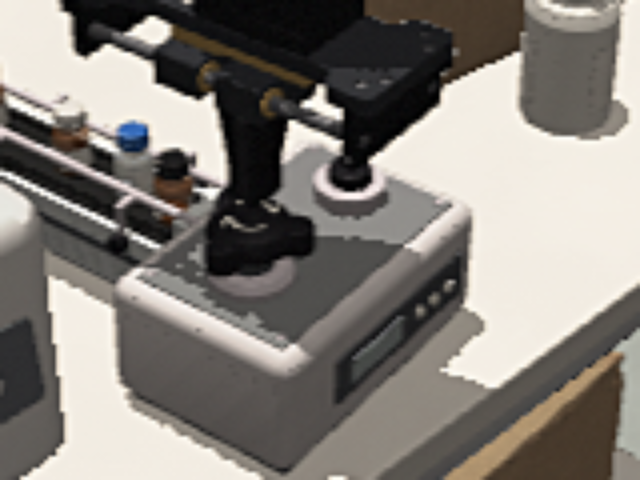

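The fingers (crop, ~(250,190)) sit centred over the stop head's crown. Pressing now.

Request:
jog_arm --motion '[{"x":0,"y":0.2,"z":0.5,"ax":0,"ay":0,"az":0},{"x":0,"y":0,"z":0.5,"ax":0,"ay":0,"az":0},{"x":0,"y":0,"z":0.4,"ax":0,"ay":0,"az":0},{"x":0,"y":0,"z":0.4,"ax":0,"ay":0,"az":0},{"x":0,"y":0,"z":0.2,"ax":0,"ay":0,"az":0}]'

```text
time_s: 3.2
tool_pos: [0.4525, 0.2023, 0.1249]
tool_rot: [180.0, 0.0, 97.8]
force: [-0.3, 0.3, 3.4]
grip_width: 0.0004
grasp_force: 1.7
```

Request:
jog_arm --motion '[{"x":-0.1,"y":0,"z":0.3,"ax":0,"ay":0,"az":0},{"x":0,"y":0,"z":0.3,"ax":0,"ay":0,"az":0},{"x":0,"y":0,"z":0.3,"ax":0,"ay":0,"az":0},{"x":0,"y":0,"z":0.2,"ax":0,"ay":0,"az":0},{"x":0,"y":0,"z":0,"ax":0,"ay":0,"az":0}]'

```text
time_s: 3.7
tool_pos: [0.4529, 0.2024, 0.1166]
tool_rot: [179.9, 0.0, 97.8]
force: [-5.8, -2.1, 18.7]
grip_width: 0.0006
grasp_force: 9.3
```

Request:
jog_arm --motion '[{"x":0,"y":0,"z":-1.5,"ax":0,"ay":0,"az":0},{"x":0,"y":0,"z":-2,"ax":0,"ay":0,"az":0},{"x":1.6,"y":-1.8,"z":0,"ax":0,"ay":0,"az":0},{"x":1.6,"y":-1.8,"z":0,"ax":0,"ay":0,"az":0},{"x":0,"y":0,"z":0,"ax":0,"ay":0,"az":0}]'

```text
time_s: 4.2
tool_pos: [0.4103, 0.2304, 0.1494]
tool_rot: [180.0, 0.0, 98.1]
force: [0.9, -0.1, -0.5]
grip_width: 0.0002
grasp_force: 0.0
```

```bash
python3 - <<'E'
from h import *
go([.4134,.2288,.104],97.7)
cv2.imwrite("pics/s3.png",cv2.resize(env.read_camera("scene")[180:300,240:400,::-1],None,fx=4,fy=4))
E
```

```text
t 4.2 tcp [0.4103 0.2304 0.1494] [1.7998e+02 2.0000e-02 9.8060e+01] F [ 0.9 -0.1 -0.5] w 0.0002
shift cm [-0.2   0.29  4.54]
turn [0.02 0.02 0.36]
```

View pics/s3.png

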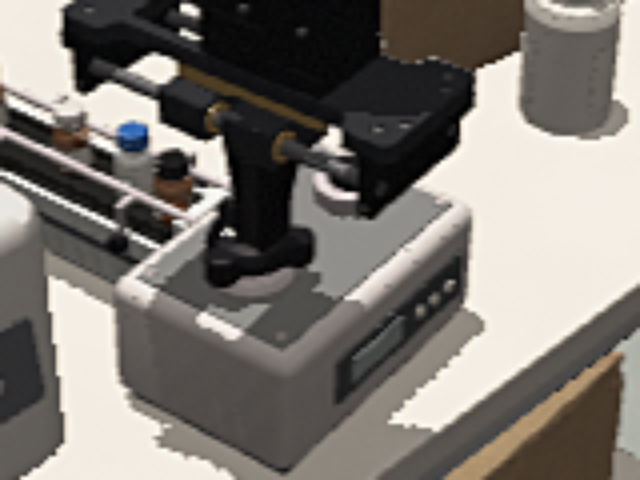

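The head sits visibly lower on its collar with the fingers clear, so it's latched. The fingers are on the robot side of lobe0; lowering into the hollow.

Request:
jog_arm --motion '[{"x":-0.1,"y":0.1,"z":1,"ax":0,"ay":0,"az":0},{"x":0,"y":0,"z":1.5,"ax":0,"ay":0,"az":0},{"x":0,"y":0,"z":1.2,"ax":0,"ay":0,"az":0},{"x":0,"y":0,"z":0.8,"ax":0,"ay":0,"az":0},{"x":0,"y":0,"z":0,"ax":0,"ay":0,"az":0}]'

```text
time_s: 4.75
tool_pos: [0.4129, 0.2266, 0.1024]
tool_rot: [-179.8, -0.0, 97.8]
force: [0.3, 0.0, -1.0]
grip_width: 0.0006
grasp_force: 0.0
```

```bash
python3 - <<'E'
from h import *
go([.4134,.2288,.104],97.7)
cv2.imwrite("pics/w4.png",env.read_camera("wrist")[:,:,::-1])
E
```

```text
t 4.75 tcp [0.4129 0.2266 0.1024] [-179.82   -0.     97.78] F [ 0.3  0.  -1. ] w 0.0006
shift cm [ 0.21  0.08 -0.17]
turn [-0.18 -0.    0.08]
```

View pics/w4.png

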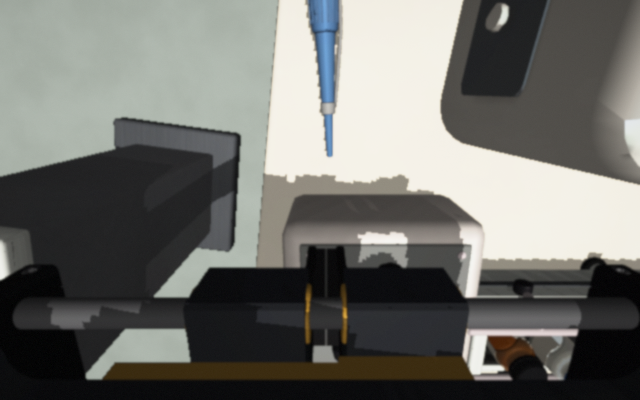

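Lobe0 visible at (390,267), right of the finger tip (325,255), with a gap. Pushing +y.

Request:
jog_arm --motion '[{"x":0.35,"y":0.2,"z":0,"ax":0,"ay":0,"az":0},{"x":0,"y":0.3,"z":0,"ax":0,"ay":0,"az":0},{"x":0,"y":0.3,"z":0,"ax":0,"ay":0,"az":0},{"x":0,"y":0.2,"z":0,"ax":0,"ay":0,"az":0},{"x":0,"y":0.2,"z":0,"ax":0,"ay":0,"az":0}]'

```text
time_s: 5.3
tool_pos: [0.4254, 0.2325, 0.104]
tool_rot: [180.0, 0.0, 97.8]
force: [-0.4, 0.1, 0.5]
grip_width: 0.0006
grasp_force: 0.0
```

Request:
jog_arm --motion '[{"x":0,"y":0.2,"z":0,"ax":0,"ay":0,"az":0},{"x":0,"y":0.2,"z":0,"ax":0,"ay":0,"az":0},{"x":0,"y":0.2,"z":0,"ax":0,"ay":0,"az":0},{"x":0,"y":0.1,"z":0,"ax":0,"ay":0,"az":0},{"x":0,"y":0,"z":0,"ax":0,"ay":0,"az":0}]'

```text
time_s: 5.8
tool_pos: [0.4318, 0.2339, 0.1039]
tool_rot: [-180.0, -0.0, 97.8]
force: [-1.1, 1.5, 0.0]
grip_width: 0.0005
grasp_force: 0.9
```

Request:
jog_arm --motion '[{"x":0,"y":0.2,"z":0,"ax":0,"ay":0,"az":0},{"x":0,"y":0.2,"z":0,"ax":0,"ay":0,"az":0},{"x":0,"y":0.1,"z":0,"ax":0,"ay":0,"az":0},{"x":0,"y":0,"z":0,"ax":0,"ay":0,"az":0},{"x":0,"y":0,"z":0,"ax":0,"ay":0,"az":0}]'

```text
time_s: 6.3
tool_pos: [0.4371, 0.2341, 0.1039]
tool_rot: [180.0, 0.0, 97.8]
force: [-2.2, 2.9, 0.4]
grip_width: 0.0003
grasp_force: 1.2
```

```bash
python3 - <<'E'
from h import *
go([.4134,.2288,.104],97.7)
a=env.read_camera("scene")[200:270,260:360,::-1];b=env.read_camera("side")[220:290,290:390,::-1]
cv2.imwrite("pics/s5.png",cv2.resize(np.hstack([a,b]),None,fx=4,fy=4,interpolation=cv2.INTER_CUBIC))
E
```

```text
t 6.3 tcp [0.4371 0.2341 0.1039] [179.98   0.    97.82] F [-2.2  2.9  0.4] w 0.0003
shift cm [-0.2  -2.42 -0.01]
turn [0.02 0.   0.12]
```

View pics/s5.png

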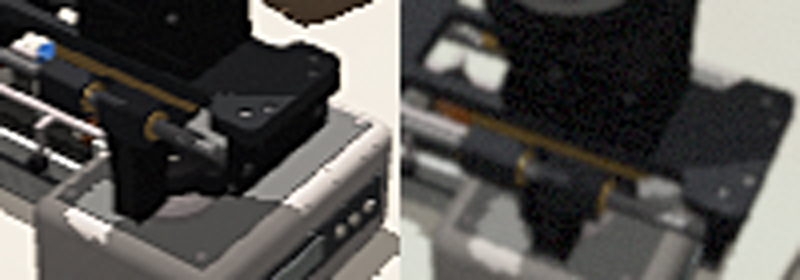

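Request:
jog_arm --motion '[{"x":0,"y":0.1,"z":0,"ax":0,"ay":0,"az":0},{"x":0,"y":0,"z":0,"ax":0,"ay":0,"az":0},{"x":1.0,"y":0,"z":0,"ax":0,"ay":0,"az":0},{"x":2.0,"y":-1,"z":0,"ax":0,"ay":0,"az":0},{"x":0,"y":-1,"z":-3,"ax":0,"ay":0,"az":0}]'

```text
time_s: 6.9
tool_pos: [0.4113, 0.2626, 0.1316]
tool_rot: [-179.7, -0.1, 98.0]
force: [1.2, -0.3, 0.6]
grip_width: 0.0007
grasp_force: 0.0
```

Request:
jog_arm --motion '[{"x":0,"y":0,"z":-4,"ax":0,"ay":0,"az":0},{"x":-5,"y":0,"z":-4,"ax":0,"ay":0,"az":0},{"x":-5,"y":1.5,"z":-2,"ax":0,"ay":0,"az":0},{"x":0,"y":0,"z":0,"ax":0,"ay":0,"az":0},{"x":0,"y":0,"z":0,"ax":0,"ay":0,"az":0}]'

```text
time_s: 7.4
tool_pos: [0.4398, 0.1793, 0.2236]
tool_rot: [179.9, 0.0, 97.6]
force: [0.3, 0.3, -0.6]
grip_width: 0.0005
grasp_force: 0.0
```

```bash
python3 - <<'E'
from h import *
go([.463,.1115,.125],97.7)
a=env.read_camera("scene")[180:280,250:370,::-1];b=cv2.resize(env.read_camera("wrist")[20:270,220:420,::-1],(320,400))
cv2.imwrite("pics/s6.png",np.hstack([cv2.resize(a,(480,400),interpolation=cv2.INTER_CUBIC),b]))
E
```

```text
t 7.4 tcp [0.4398 0.1793 0.2236] [1.7989e+02 2.0000e-02 9.7630e+01] F [ 0.3  0.3 -0.6] w 0.0005
shift cm [-7.03  1.38  9.86]
turn [ 0.11  0.02 -0.07]
```

View pics/s6.png

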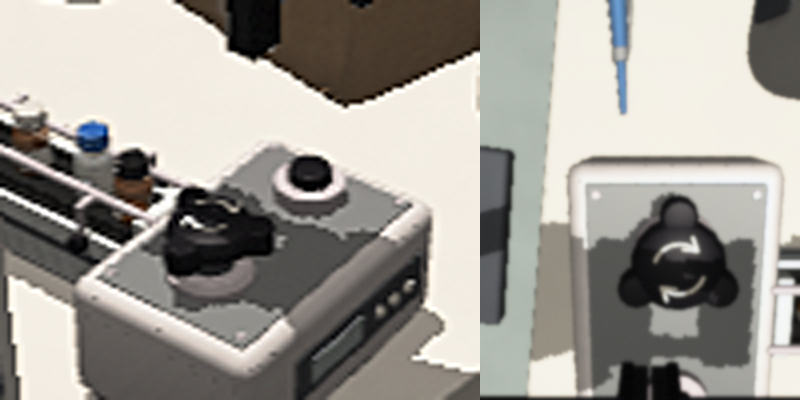

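The head is turned back (lobe0 straight up in the wrist crop). Check its height against the first scene picture.

```bash
python3 - <<'E'
from h import *
box=(275,212,350,262);n=env.read_camera("scene")[:,:,::-1];o=cv2.imread("pics/scene0.png")
for im in(o,n):
    print([(s.tolist(),c.round(1)) for s,c in blobs(im,box,60) if s[4]>60])
t=o[222:252,288:322]
r=cv2.matchTemplate(np.ascontiguousarray(n[210:264,276:334]),t,cv2.TM_CCOEFF_NORMED);_,v,_,l=cv2.minMaxLoc(r);print('shift px',l[0]-12,l[1]-12,v)
E
```

```text
[([48, 7, 10, 9, 73], array([327.3, 222.8])), ([16, 15, 28, 22, 373], array([302.9, 238.9])), ([60, 36, 15, 14, 83], array([343.7, 256.1]))]
[([48, 7, 10, 9, 73], array([327.3, 222.8])), ([15, 15, 29, 22, 392], array([303. , 238.6])), ([59, 36, 16, 14, 85], array([343.6, 256.2]))]
shift px 0 0 0.9560507535934448
```

Head matches its initial picture with 0 px shift, so it's up and turned back (the earlier latched crop sat about 3 px lower). Now the reset key.

Request:
jog_arm --motion '[{"x":-3.5,"y":0.7,"z":0,"ax":0,"ay":0,"az":0},{"x":-3.5,"y":0.7,"z":2,"ax":0,"ay":0,"az":0},{"x":0,"y":0,"z":4,"ax":0,"ay":0,"az":0},{"x":0,"y":0,"z":3.5,"ax":0,"ay":0,"az":0},{"x":0,"y":0,"z":0,"ax":0,"ay":0,"az":0}]'

```text
time_s: 8.05
tool_pos: [0.4577, 0.1129, 0.1234]
tool_rot: [-179.4, -0.1, 97.9]
force: [-0.5, -0.5, -0.7]
grip_width: 0.0005
grasp_force: 0.0
```

Request:
jog_arm --motion '[{"x":0,"y":0,"z":0.7,"ax":0,"ay":0,"az":0},{"x":0,"y":0,"z":0.7,"ax":0,"ay":0,"az":0},{"x":0,"y":0,"z":0.3,"ax":0,"ay":0,"az":0},{"x":0,"y":0,"z":0.3,"ax":0,"ay":0,"az":0},{"x":0,"y":0,"z":0,"ax":0,"ay":0,"az":0}]'

```text
time_s: 8.55
tool_pos: [0.4622, 0.1127, 0.1083]
tool_rot: [180.0, 0.0, 97.8]
force: [0.8, -0.9, -0.5]
grip_width: 0.0006
grasp_force: 0.0
```

Request:
jog_arm --motion '[{"x":0,"y":0,"z":0.3,"ax":0,"ay":0,"az":0},{"x":0,"y":0,"z":0.3,"ax":0,"ay":0,"az":0},{"x":0,"y":0,"z":0.3,"ax":0,"ay":0,"az":0},{"x":0,"y":0,"z":0,"ax":0,"ay":0,"az":0},{"x":0,"y":0,"z":0,"ax":0,"ay":0,"az":0}]'

```text
time_s: 9.05
tool_pos: [0.4628, 0.1128, 0.1012]
tool_rot: [179.9, 0.1, 97.8]
force: [-5.4, -0.9, 16.3]
grip_width: 0.0
grasp_force: 8.6
```

Request:
jog_arm --motion '[{"x":0,"y":0,"z":-2,"ax":0,"ay":0,"az":0},{"x":0,"y":0,"z":-4,"ax":0,"ay":0,"az":0},{"x":0,"y":0,"z":-4,"ax":0,"ay":0,"az":0},{"x":0,"y":0,"z":0,"ax":0,"ay":0,"az":0},{"x":0,"y":0,"z":0,"ax":0,"ay":0,"az":0}]'

```text
time_s: 9.55
tool_pos: [0.4626, 0.1125, 0.1996]
tool_rot: [179.9, 0.0, 97.8]
force: [-0.3, -1.0, -0.2]
grip_width: 0.0006
grasp_force: 0.0
```

```bash
python3 - <<'E'
from h import *
go([.463,.1115,.2],97.7)
n=env.read_camera("scene")[:,:,::-1]
print([(s.tolist(),c.round(1)) for s,c in blobs(n,(275,212,350,262),60) if s[4]>60])
print(env.sign_off())
E
```

```text
t 9.55 tcp [0.4626 0.1125 0.1996] [1.799e+02 5.000e-02 9.779e+01] F [-0.3 -1.  -0.2] w 0.0006
shift cm [-0.11  0.03 -0.04]
turn [0.1  0.05 0.09]
[([47, 7, 11, 9, 79], array([327.2, 222.9])), ([16, 15, 28, 22, 373], array([302.9, 238.9])), ([60, 36, 15, 14, 83], array([343.7, 256.2]))]
the job is handed in; nothing more can be done
None
```

The job is handed in at 9.6 s: the stop button was latched, turned clockwise and popped back up, then the reset key was pressed home and let go; the last picture shows both controls back as at the start, and no verdict was returned.

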